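# Ready the specimen imager: lid, slide carrier, hold-down hook

## Task

Set up the low white specimen imager: first raise its hinged light-panel lid to about 50 degrees from closed and leave it standing there, then lay the aluminium slide carrier flat in the kerbed recess on the deck with its grip fin at the lid-hinge end (set it down, do not drop it). Last, swing the steel hold-down hook across the carrier until it is fully home in its catch. Leave the other things on the bench where they are.

Things in the scene. Friction and masses are not known exactly. Their poses are not given: they have to be found in the camera images.
- imager: Low white instrument fixed to the bench, base 280 x 220 mm (x, y), black deck on top at 50 mm height. Origin: centre of the underside; x points from the front (towards the robot) to the lid hinge at the back, z up. At the back two 16 mm thick cheeks at x 104 to 139 mm, y +-98 mm, reach 120 mm height. On the deck: the recess, and at y +60 mm the hook's post, at y -58 mm the catch.
- recess (a point): Centre of the recess floor, on the deck (imager x +10, y 0, z 50 mm). The recess is 106 x 56 mm inside (along imager x, y), bounded by kerbs 6 mm high and 5 mm thick. Axes as the imager's.
- lid (a joint): Lid angle in rad: 0 = closed (level), grows as the front edge rises; 50 degrees = 0.873. Range 0 to 1.6. Stiff hinge (about 0.55 N m of friction): the lid stays where it is left. Lid: white panel 240 mm long, 176 wide, 12 thick, hinged at the back along imager y.
- lid_hinge (a point): Middle of the lid's hinge axis (imager x +140, y 0, z 112 mm). Axes turn with the lid: x points from the front edge to the hinge in the lid's mid-plane, y along the hinge axis.
- lid_tab (a point): Grip point of the lid: black tab 24 mm wide (y) and 8 mm thick at the middle of the lid's front edge, protruding 45 mm from the edge in the lid's mid-plane. The point is on the tab's mid-plane, 270 mm from the hinge axis, 30 mm out from the lid's edge and 15 mm from the tab's end.
- hook (a joint): Hook angle in rad about its vertical pivot: 0 = closed, the bar lying along imager -y with its end fully home in the catch against the stop; grows as it opens, the bar swinging towards the front (at 1.57 it points to imager -x). Range 0 to 1.75; it stays where it is left.
- hook_pivot (a point): Hook's pivot (imager x -20, y +60, z 67 mm: mid-thickness of the bar). The hook is a steel bar 12 mm wide, 6 mm thick, reaching 124 mm from the pivot, its underside 14 mm above the deck, so it passes 4 mm above the plate of a seated carrier and in front of its fin.
- hook_knob (a point): Centre of the top of the hook's upright round knob: 12 mm diameter, rising 27 mm above the bar, 75 mm from the pivot along the bar (closed: imager x -20, y -15, z 97 mm).
- catch (a point): Middle of the slot of the catch (imager x -20, y -58, z 67 mm), a small dark steel jaw 16 mm wide (y 50 to 66 mm to the right), 27 mm high above the deck, slot open to the front.
- carrier: Loose aluminium slide carrier, 150 g: plate 100 x 50 x 10 mm with a glass slide on top, and an upright grip fin near one end. Origin: centre of the underside; x along the 100 mm length towards the fin end, z up. Starts flat on the bench at the left or right of the imager.
- carrier_fin (a point): Centre of the top of the carrier's fin: 33 mm from the carrier's centre along its x, 45 mm above its underside. The fin is 24 mm long (x), 12 mm thick (y) and stands 35 mm above the plate.
- mailer: Grey closed plastic slide mailer, 90 x 46 x 14 mm, lies where the carrier does not (bystander). Origin: centre of the underside.
- oil: Small amber oil bottle, 30 mm diameter, 62 mm high (bystander). Origin: centre of the underside.
- objective: Dark metal microscope objective standing upright, 36 mm diameter, 48 mm high (bystander). Origin: centre of the underside.
- solvent: White bottle, 56 mm diameter, 150 mm high (bystander). Origin: centre of the underside.
- jar: Glass jar with black cap, 52 mm diameter, 75 mm high (bystander). Origin: centre of the underside.
- dish: Clear petri dish, 90 mm diameter, 16 mm high (bystander). Origin: centre of the underside.
- marker: Grey and black marker, 120 x 16 x 10 mm, lying (bystander). Origin: centre of the underside, x along its length.
Things that resemble listed ones, but are neither listed nor needed, are in the scene too. Leave any purple look-alike of the carrier alone.

How it is judged (in metres and radians):
On the way, in this order (a step that is already met when the one before it is completed fails the run):
1. the lid stands at 50 degrees, within 6, and the fingers have let go of it (value of joint lid between 0.768 and 0.977 rad and contact force between the fingers and imager below 0.05 N), for 0.2 s.
2. the carrier lies flat in the recess, fin at the hinge end, released, with the hook still open (value of joint lid between 0.768 and 0.977 rad and horizontal distance between carrier and recess below 0.008 m and z of carrier in the frame of recess between -0.004 and 0.003 m and x of carrier_fin in the frame of recess above 0.02 m and angle between the x axis of carrier and the x axis of recess, either way round below 0.12 rad and angle between carrier's own z axis and vertical below 0.06 rad and contact force between the fingers and carrier below 0.05 N and value of joint hook above 0.5 rad), for 0.2 s.
3. the hook is swung fully into its catch over the carrier (value of joint lid between 0.768 and 0.977 rad and horizontal distance between carrier and recess below 0.008 m and z of carrier in the frame of recess between -0.004 and 0.003 m and x of carrier_fin in the frame of recess above 0.02 m and angle between the x axis of carrier and the x axis of recess, either way round below 0.12 rad and angle between carrier's own z axis and vertical below 0.06 rad and value of joint hook below 0.06 rad), for 0.2 s.
At the end, for the whole second after the job is handed in: The lid stands at 50 degrees within 6; the carrier lies flat on the recess floor within 8 mm of its centre and 7 degrees of its axis, its fin at the lid-hinge end; the hook's angle is within 0.06 rad (3.4 degrees) of fully closed in its catch; all released and at rest (all of step 3 and contact force between the fingers and carrier below 0.05 N and linear speed of carrier below 0.02 m/s); the robot touches nothing.
It fails at once if a bystander is moved more than 30 mm (distance of any of mailer, oil, objective, solvent, jar, dish, marker from where it was at the start of the episode above 0.03 m).
It fails at once if the carrier is dropped (faster than 0.5 m/s while the fingers do not touch it) (linear speed of carrier above 0.5 m/s and contact force between the fingers and carrier below 0.05 N).
It also fails if it takes over 72 s, if anything falls off the work surface, if the arm or the gripper's body presses on something with over 40 N, if the wrist force passes 120 N, or if a joint passes its speed limit or range.

## Robot

A 7-joint arm with a two-finger parallel gripper is mounted at the origin on the work surface. World frame = base frame: x ahead of the robot, y to its left, z up, the work surface at z = 0. Lengths are in m, angles in degrees, forces in N, time in s.
With the tool pointing down it reaches from about 0.425 to 0.8 m from the base axis. Payload 8.3 kg.
Tool frame: the origin (TCP) lies at the very end of the fingers, on their centre line; the grasp point (between the pads) lies 19 mm behind it; z points along the fingers, y is the line along which they close (so a half turn about z gives the same grasp; the last joint's range is limited). The gripper opens to 85 mm and grips with 20 to 120 N. Pads are 22 mm wide; open, the fingers measure 114 mm over their backs; the gripper's body (76 mm by 85 mm) begins 54 mm behind the grasp point. The pads swing forward as they close: fully open they stand 13 mm farther back than shut.
Start: joints at [67.099, 21.967, 0.94, 78.501, -0.361, 79.538, -2.664], TCP at [0.207, -0.59, 0.231] pointing down, gripper open.
Joint ranges: [-169.22, 169.22], [-14.56, 117.87], [-87.37, 89.26], [10.42, 133.3], [-82.24, 262.24], [0.94, 117.77], [-172.7, 172.7]. Speed limits (degrees/s): [136.94, 136.94, 172.46, 172.46, 180, 180, 180].

## Interface

Orientations are given as a 3x3 rotation matrix whose columns are the frame's x, y, z axes.
In Python, from rig import bot, read_camera, camera_info, order, spotter gives the robot as it stands. The module is installed in compiled form; this text tells all that it offers.
- The arm moves only by the tool apply_moves, never from a script. Its argument "rows" is a list of rows, each an object of numbers: "dx", "dy", "dz": the shift along the tool's x, y, z in units of 30 mm (1.0 is 30 mm); "roll": the turn about the tool's z in units of 10 degrees (1.0 is 10 degrees); "fingers": the closure, from -1 (fully open) to 1 (shut), so that 0 is half open. A call has exactly 8 rows; each row shifts and turns the commanded pose from where the row before left it, along the tool's axes as they then stand; what a row does not reach is not made up. A row lasts 1/8 s, in which the tool goes at most 62.5 mm and 10.7 degrees, less where a joint would pass 70% of its speed; a pose out of reach is approached as far as the arm can. A call is refused whole if a number of a shift passes 1 or a number of a turn 1, either way. A call with a gripper value outside its range is refused whole. The fingers move at their own pace and stop on an object; "force" is the grip in N (left out, the last holds). Time passes only in rows, so rows that do not move let the fingers close, or fill a call up. It gives the time, the measured TCP pose, the force, the opening and the grip force at its end, in the units of the state.
- bot.state(): the state, without advancing time (a new reading comes with each control period).
- read_camera(name): name is "scene" or "side" or "wrist"; returns (picture, depth): 384x512x3 uint8, red, green, blue; 384x512 float32, m along the optical axis (not along the pixel's ray), 0 where there is no reading.
- camera_info(name): a dict with "fx", "fy", "cx", "cy" (pixels), "eye" and "attitude" of the camera in the world. Camera axes: x right, y down, z forward; pixel columns grow to the right and rows downward; lengths in m; the calibration is good to about 2 mm. A picture is of the moment at which its call begins: read the wrist's pose just before it. camera_info takes no time and is no camera call; for the wrist camera it gives the pose at the moment of the call.
- order.hand_in(): hands the job in; it is judged then, once.
Trained networks look in the newest picture that a camera, given by its name, has taken for a name from the list of things; names that differ only in an ending like _2 or _b are one class to them, and where a whole thing is asked for, a point or a joint stands for the part that bears it (a point fixed in the world has none). Each returns a list of dicts, best first, with "confidence" (0 to 1); they miss things now and then, are a little off and sometimes report something else, mostly with a low value. They report only what shows in the picture. A call takes as long as a camera call. They do not tell look-alikes from the thing itself.
- spotter.cut_out(camera, thing): "pixels" (384x512 bool, what is visible of it) and "extent" ([left, top, right, bottom] in pixels, round what is visible of it).
The state is a dict: "time": time; "joints": joint angles; "qd": joint speeds; "joint_efforts": joint torques, N m; "eef_pos": TCP position; "tcp_rot": TCP orientation; "force": force on the tool from outside, world axes, zero at the start; "wrist_torque": the same for the moment, N m; "opening": finger opening in m; "gripper_force": force on a finger pad.
Only numpy, scipy, OpenCV 4.12 (cv2) and the standard library are available. Lean on these libraries where they do the work, as an engineer would, in place of code of your own. Each camera call takes 0.05 s, during which the arm holds its last target. There are 200 camera calls.

## Working session

There is one attempt and no reset: what is moved stays moved. The work goes in short steps, Python scripts to look and compute and a tool call to move; the robot and the scene stay as the last step left them, time stands still between calls to the robot, and variables do not carry over. Pictures are saved under pics/ and viewed, at most 11 in all, crops included, and the job is handed in when it is done.

Besides the shell and the picture viewer there is one more tool, called after "Request:" as name(argument=value, ...), one argument or row to a line, values as JSON. apply_moves: Moves the arm, as the interface text tells. Its arguments: {"type":"object","properties":{"rows":{"type":"array","items":{"type":"object","properties":{"dx":{"type":"number"},"dy":{"type":"number"},"dz":{"type":"number"},"roll":{"type":"number"},"fingers":{"type":"number"}}}},"force":{"type":"number"}},"required":["rows"]}

```bash
mkdir -p pics
python3 - <<'E'
from rig import *
import cv2,numpy as np
s=bot.state();print(s['time'],s['eef_pos'],s['tcp_rot'],s['opening'])
ims=[]
for c in ['scene','side']:
    p,d=read_camera(c);np.savez('%s0.npz'%c,p=p,d=d);i=camera_info(c);print(c,i)
    cv2.imwrite('pics/%s0.png'%c,cv2.resize(p[:,:,::-1],(768,576)))
    T=np.array(i['attitude']);e=np.array(i['eye'])
    for n in ['imager','carrier','lid_tab','hook_knob','hook','catch','mailer','oil','objective','solvent','jar','dish','marker']:
        for r in spotter.cut_out(c,n)[:3]:
            if r['confidence']<.3: continue
            v,u=np.where(r['pixels']&(d>0)); z=d[v,u]
            if len(z)==0: continue
            P=np.c_[(u-i['cx'])/i['fx']*z,(v-i['cy'])/i['fy']*z,z]@T.T+e
            print(c,n,round(r['confidence'],2),r['extent'],P.mean(0).round(3),P.min(0).round(3),P.max(0).round(3))
print(bot.state()['time'])
E
```

```text
0.0 [ 0.20640174 -0.58938383  0.23024541] [[ 9.43787426e-01  3.30552232e-01 -7.18474365e-04]
 [ 3.30553008e-01 -9.43785555e-01  1.88023822e-03]
 [-5.65687868e-05 -2.01203905e-03 -9.99997974e-01]] 0.08502093320182953
scene {'fx': 353.21416458684035, 'fy': 353.21416458684035, 'cx': 254.7839595106316, 'cy': 187.8104287842837, 'eye': array([ 1.08625801, -0.34698701,  0.95841467]), 'attitude': array([[ 0.5392174 ,  0.67424176, -0.50462129],
       [ 0.84202712, -0.42072295,  0.33761298],
       [ 0.01532701, -0.6069516 , -0.79459098]])}
scene imager 0.79 [197.7, 172.6, 317.8, 283.1] [ 0.655 -0.047  0.102] [ 0.376 -0.162 -0.003] [0.786 0.17  0.141]
scene carrier 0.97 [163.1, 240.2, 199.4, 273.6] [ 0.587 -0.266  0.013] [ 0.525 -0.304 -0.003] [ 0.636 -0.226  0.049]
scene carrier 0.93 [188.5, 173.9, 218.0, 190.7] [ 0.378 -0.079  0.014] [ 0.341 -0.131 -0.   ] [ 0.41  -0.024  0.048]
scene carrier 0.8 [149.3, 205.5, 177.0, 234.0] [ 0.429 -0.256  0.014] [ 0.377 -0.306 -0.001] [ 0.472 -0.203  0.05 ]
scene hook_knob 0.66 [300.6, 193.8, 314.4, 207.1] [0.632 0.167 0.032] [ 0.592  0.157 -0.003] [0.644
[... 2526 characters left out ...]
 0.524  0.207 -0.005] [0.647 0.354 0.153]
side solvent 0.5 [199.7, 210.0, 211.7, 233.1] [0.623 0.177 0.031] [ 0.611  0.115 -0.004] [0.668 0.191 0.064]
side jar 0.7 [270.6, 112.0, 284.0, 135.1] [ 0.669 -0.374  0.046] [ 0.65  -0.408 -0.001] [ 0.696 -0.356  0.08 ]
side jar 0.36 [232.7, 246.5, 265.5, 261.3] [0.466 0.197 0.013] [0.422 0.158 0.001] [0.515 0.231 0.018]
side dish 0.68 [307.9, 125.6, 331.0, 139.7] [ 0.524 -0.437  0.008] [ 0.483 -0.472 -0.002] [ 0.56  -0.385  0.019]
side dish 0.43 [241.5, 182.3, 282.6, 189.2] [ 0.548 -0.001  0.071] [ 0.496 -0.044  0.048] [0.594 0.037 0.125]
side marker 0.67 [228.0, 289.6, 278.3, 299.8] [0.395 0.306 0.007] [ 0.337  0.266 -0.004] [0.449 0.341 0.015]
1.4
```

```bash
cat > h.py <<'E'
import numpy as np,cv2
from rig import *
def cloud(c,d=None):
    i=camera_info(c)
    v,u=np.mgrid[0:384,0:512]
    return np.stack([(u-i['cx'])/i['fx']*d,(v-i['cy'])/i['fy']*d,d],-1)@np.array(i['attitude']).T+np.array(i['eye'])
E
python3 - <<'E'
from h import *
for c in ['scene','side']:
    z=np.load(c+'0.npz');P=cloud(c,z['d']);x,y,h=P[...,0],P[...,1],P[...,2]
    lid=(z['d']>0)&(h>.1)&(h<.15)&(x>.4)&(x<.9)&(abs(y)<.25)
    n,l,st,ce=cv2.connectedComponentsWithStats(lid.astype(np.uint8))
    k=1+st[1:,4].argmax();m=l==k
    top=m&(abs(h-np.median(h[m]))<.006)
    print(c,'lidtop',np.median(h[m]),cv2.minAreaRect(P[top][:,:2].astype(np.float32)),m.sum())
    p=z['p'][:,:,::-1]
    if c=='side': a=p[120:310,180:360]
    else: a=p[160:330,90:350]
    f=min(800/a.shape[1],600/a.shape[0]);cv2.imwrite('pics/%s_crop.png'%c,cv2.resize(a,None,fx=f,fy=f,interpolation=3));print(f)
E
```

```text
scene lidtop 0.1264005330895045 ((0.6199308633804321, -0.02883279323577881), (0.2920220196247101, 0.22204804420471191), 10.23162841796875) 5155
3.076923076923077
side lidtop 0.12665065547514665 ((0.6159173250198364, -0.027247831225395203), (0.28695666790008545, 0.2199082374572754), 9.58187484741211) 3171
3.1578947368421053
```

View pics/scene_crop.png

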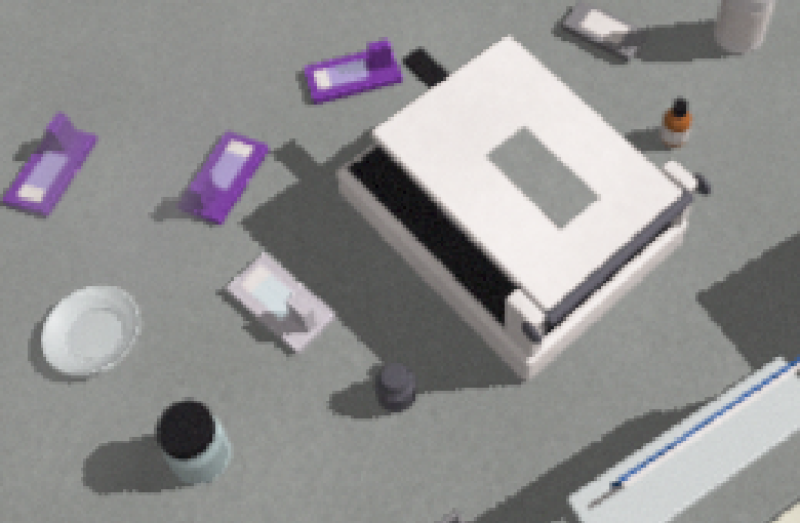

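View pics/side_crop.png

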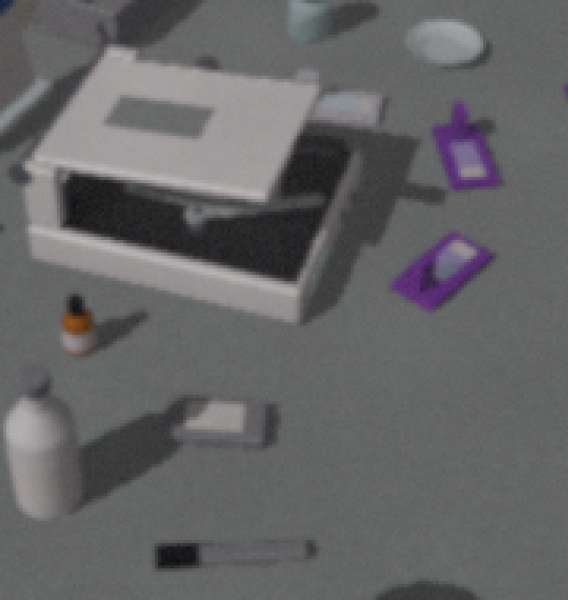

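The scene crop shows three purple look-alikes (crop 50,165; 225,175; 350,70) and one aluminium carrier at crop (280,300), which is full pixel (181,257). That one fits: it's bare aluminium with the glass slide, lying right of the imager, with its fin at the lower-right end. The mailer lies on the left. The lid tab is at crop (425,65), and the hook is open under the lid.

Next I'll fit the imager and carrier poses.

```bash
cat > fit.py <<'E'
from h import *
from scipy.optimize import minimize
def Rz(a): return np.array([[np.cos(a),-np.sin(a),0],[np.sin(a),np.cos(a),0],[0,0,1]])
def proj(c,X):
    i=camera_info(c);q=(X-np.array(i['eye']))@np.array(i['attitude'])
    return np.c_[q[:,0]/q[:,2]*i['fx']+i['cx'],q[:,1]/q[:,2]*i['fy']+i['cy']]
E
python3 - <<'E'
from fit import *
D={}
for c in ['scene','side']:
    z=np.load(c+'0.npz');P=cloud(c,z['d']);h=P[...,2]
    m=(z['d']>0)&(h>.1)&(h<.15)&(P[...,0]>.4)&(P[...,0]<.9)&(abs(P[...,1])<.25)
    n,l,st,_=cv2.connectedComponentsWithStats(m.astype(np.uint8));m=l==1+st[1:,4].argmax()
    Q=P[m]
    for _ in range(6):
        A=np.c_[Q[:,:2],np.ones(len(Q))];k=np.linalg.lstsq(A,Q[:,2],rcond=None)[0];r=abs(A@k-Q[:,2]);Q=Q[r<max(.003,2*r.std())]
    res=abs(P[...,0]*k[0]+P[...,1]*k[1]+k[2]-h)
    D[c]=(m&(res<.005)).astype(np.uint8)
    print(c,k,'tilt deg',np.degrees(np.arctan(np.hypot(*k[:2]))),'dir',np.degrees(np.arctan2(-k[1],-k[0])),D[c].sum())
W=np.array([[0,-88],[-240,-88],[-240,-12],[-285,-12],[-285,12],[-240,12],[-240,88],[0,88]])/1000
def cost(p,cs=D):
    x,y,a,t=p[0],p[1],p[2],p[3]; tot=0
    # lid local: x toward hinge, front edge rises with t
    L=np.c_[W[:,0]*np.cos(t)-.006*np.sin(-t)*1 ,W[:,1],-W[:,0]*np.sin(t)+.006*np.cos(t)]
    X=L@Rz(a).T+[x,y,.112]
    for c in cs:
        u=proj(c,X);im=np.zeros((384,512),np.uint8)
        cv2.fillPoly(im,[np.round(u*16).astype(np.int32)],1,shift=4)
        tot+=1-(im&D[c]).sum()/(im|D[c]).sum()
    return tot
for cs in (['scene'],['side'],['scene','side']):
    best=min((minimize(cost,[x0,-.01,a0,.05],args=(cs,),method='Nelder-Mead',options=dict(initial_simplex=[[x0,-.01,a0,.05],[x0+.03,-.01,a0,.05],[x0,.02,a0,.05],[x0,-.01,a0+.1,.05],[x0,-.01,a0,.12]])) for x0 in(.72,.76) for a0 in(.18,-.18,0)),key=lambda r:r.fun)
    print(cs,best.x.round(4),best.fun)
p=best.x
R=Rz(p[2]);o=np.array([p[0],p[1],0])-R@[.14,0,0];print('imager origin',o,'yaw',np.degrees(p[2]))
for n,q in dict(recess=[.01,0,.05],pivot=[-.02,.06,.067],catch=[-.02,-.058,.067]).items(): print(n,(o+R@np.array(q)).round(4))
t=p[3];print('tab',(np.array([p[0],p[1],.112])+R@[-.27*np.cos(t),0,.27*np.sin(t)]).round(4))
# carrier
z=np.load('scene0.npz');P=cloud('scene',z['d']);
for c in('scene','side'):
    z=np.load(c+'0.npz');P=cloud(c,z['d'])
    b=(z['d']>0)&(P[...,0]>.5)&(P[...,0]<.66)&(P[...,1]>-.33)&(P[...,1]<-.2)
    pl=b&(P[...,2]>.006)&(P[...,2]<.016);fn=b&(P[...,2]>.022)&(P[...,2]<.055)
    print(c,cv2.minAreaRect(P[pl|fn][:,:2].astype(np.float32)),'plate',P[pl].mean(0),'fin',P[fn].mean(0),P[fn].max(0),P[fn&(P[...,2]>.04)].mean(0),pl.sum(),fn.sum())
E
```

```text
scene [-0.07343276 -0.0113875   0.17423381] tilt deg 4.249864997187661 dir 8.814867709848377 5041
side [-0.07285607 -0.01453679  0.17281306] tilt deg 4.248822129149283 dir 11.283899589570586 3000
['scene'] [ 0.763  -0.0045  0.2045  0.1178] 0.059848925043579304
['side'] [ 0.7558 -0.0012  0.1789  0.07  ] 0.0657766199934875
['scene', 'side'] [ 0.7568 -0.0045  0.1817  0.0531] 0.1458661740571433
imager origin [ 0.61913737 -0.02977194  0.        ] yaw 10.412950986783155
recess [ 0.629 -0.028  0.05 ]
pivot [0.5886 0.0256 0.067 ]
catch [ 0.6099 -0.0904  0.067 ]
tab [ 0.4917 -0.0532  0.1263]
scene ((0.58085697889328, -0.26854264736175537), (0.1306411623954773, 0.0627809390425682), 27.366737365722656) plate [ 0.58251857 -0.26847675  0.01049677] fin [ 0.61765421 -0.25733402  0.03977715] [ 0.62747526 -0.24876033  0.04897583] [ 0.61567031 -0.25689757  0.04519706] 484 61
side ((0.5639339089393616, -0.2680162191390991), (0.07922830432653427, 0.11357641220092773), 79.25836181640625) plate [ 0.56447919 -0.26755733  0.00986861] fin [ 0.61191768 -0.25369728  0.04109913] [ 0.6232268  -0.24521969  0.04908942] [ 0.61181337 -0.2544714   0.04367927] 180 30
```

The lid starts about 4° open. The imager's yaw is about 10.4° and the tab is near (0.49, -0.05, 0.13). I'll move towards the tab with the tool x along imager x.

Request:
apply_moves(
  rows=[
    {"roll": 0.89, "fingers": -1},
    {"dx": 0.8, "dy": -1, "fingers": -1},
    {"dx": 0.8, "dy": -1, "fingers": -1},
    {"dx": 0.8, "dy": -1, "fingers": -1},
    {"dx": 0.8, "dy": -1, "fingers": -1},
    {"dx": 0.8, "dy": -1, "fingers": -1},
    {"dx": 0.8, "dy": -1, "fingers": -1},
    {"dx": 0.8, "dy": -1, "fingers": -1},
  ],
)

```text
schema error: expected keys dx, dy, dz, roll, fingers
```

Request:
apply_moves(
  rows=[
    {"dx": 0.8, "dy": -1, "fingers": -1},
    {"dx": 0.8, "dy": -1, "fingers": -1},
    {"dx": 0.8, "dy": -1, "fingers": -1},
    {"dx": 0.8, "dy": -1, "fingers": -1},
    {"dx": 0.8, "dy": -1, "fingers": -1},
    {"dx": 0.8, "dy": -1, "fingers": -1},
    {"dx": 0.8, "dy": -1, "fingers": -1},
    {"dx": 0.2, "dy": -0.5, "fingers": -1},
  ],
)

```text
schema error: expected keys dx, dy, dz, roll, fingers
```

Run:
```python
from h import *
s=bot.state();print(s['time'],s['eef_pos'],np.degrees(np.arctan2(s['tcp_rot'][1][0],s['tcp_rot'][0][0])))
p,d=read_camera('wrist');P=cloud('wrist',d);np.savez('w1.npz',p=p,P=P);i=camera_info('wrist');print(i)
a,b=cv2.resize(p,None,fx=1,fy=1),read_camera('side')[0]
cv2.imwrite('pics/w1.png',np.vstack([a,b])[:,:,::-1].copy() if 0 else cv2.resize(np.hstack([a,b])[:,:,::-1],(800,300)))
m=(d>0)&(P[...,2]>.115)&(P[...,2]<.15)&(P[...,0]>.44)&(P[...,0]<.62)
lc=(P-[.7568,-.0045,0])@np.array([[np.cos(.1817),-np.sin(.1817),0],[np.sin(.1817),np.cos(.1817),0],[0,0,1]])
t=m&(lc[...,0]<-.245)&(lc[...,0]>-.3)
print('tab',P[t].mean(0),lc[t].min(0),lc[t].max(0),t.sum())
```

```text
1.4 [ 0.2065664  -0.58985011  0.23128619] 19.300055406933545
{'fx': 280.0283933586163, 'fy': 280.0283933586163, 'cx': 254.7243251983413, 'cy': 190.04920033556613, 'eye': array([ 0.27131042, -0.56697099,  0.37318371]), 'attitude': array([[ 3.31710283e-01, -9.07467442e-01, -2.57819957e-01],
       [-9.43381115e-01, -3.18908524e-01, -9.12656824e-02],
       [ 5.99653268e-04,  2.73496244e-01, -9.61872884e-01]])}<stdin>:9: RuntimeWarning: Mean of empty slice.
  ret = um.true_divide(
Traceback (most recent call last):
ValueError: zero-size array to reduction operation minimum which has no identity
```

View pics/w1.png

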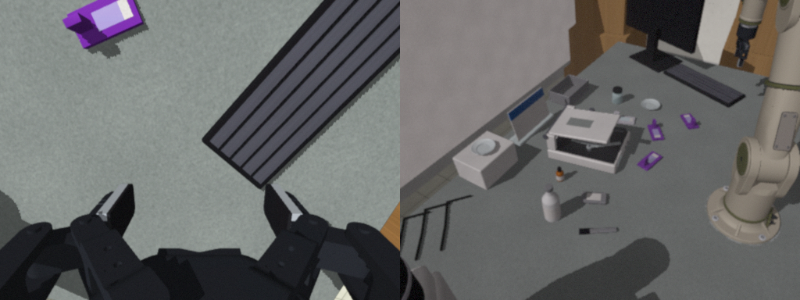

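The moves need all five keys, so I'll resend them in full. The picture shows the gripper with the camera mounted on the tool's +x side, and the side view shows a slim wrist at the top right.

Request:
apply_moves(
  rows=[
    {"dx": 0, "dy": 0, "dz": 0, "roll": 0.89, "fingers": -1},
    {"dx": 0.8, "dy": -1, "dz": 0, "roll": 0, "fingers": -1},
    {"dx": 0.8, "dy": -1, "dz": 0, "roll": 0, "fingers": -1},
    {"dx": 0.8, "dy": -1, "dz": 0, "roll": 0, "fingers": -1},
    {"dx": 0.8, "dy": -1, "dz": 0, "roll": 0, "fingers": -1},
    {"dx": 0.8, "dy": -1, "dz": 0, "roll": 0, "fingers": -1},
    {"dx": 0.8, "dy": -1, "dz": 0, "roll": 0, "fingers": -1},
    {"dx": 0.8, "dy": -1, "dz": 0, "roll": 0, "fingers": -1},
  ],
)

```text
time: 2.5
eef_pos: [0.3344, -0.3518, 0.2315]
tcp_rot: [[0.984, 0.181, 0.0], [0.181, -0.984, -0.0], [0.0, 0.0, -1.0]]
force: [0.2, -0.1, 0.4]
opening: 0.0848
gripper_force: 0.0
```

Request:
apply_moves(
  rows=[
    {"dx": 0.8, "dy": -1, "dz": 0, "roll": 0, "fingers": -1},
    {"dx": 0.8, "dy": -1, "dz": 0, "roll": 0, "fingers": -1},
    {"dx": 0.8, "dy": -1, "dz": 0, "roll": 0, "fingers": -1},
    {"dx": 0.8, "dy": -1, "dz": 0, "roll": 0, "fingers": -1},
    {"dx": 0.8, "dy": -1, "dz": 0, "roll": 0, "fingers": -1},
    {"dx": 0.8, "dy": -1, "dz": 0, "roll": 0, "fingers": -1},
    {"dx": 0.8, "dy": -1, "dz": 0, "roll": 0, "fingers": -1},
    {"dx": 0.2, "dy": -0.5, "dz": 0, "roll": 0, "fingers": -1},
  ],
)

```text
time: 3.5
eef_pos: [0.4652, -0.098, 0.2315]
tcp_rot: [[0.983, 0.184, 0.0], [0.184, -0.983, 0.001], [0.001, -0.0, -1.0]]
force: [-0.4, -0.3, 0.4]
opening: 0.0856
gripper_force: 0.0
```

```bash
cat > look.py <<'E'
from fit import *
YAW=.1817;HX,HY=.7568,-.0045
def im(P): # world -> imager frame
    return (np.asarray(P)-[HX,HY,0])@Rz(YAW)+[.14,0,0]
def st():
    s=bot.state();R=np.array(s['tcp_rot']);print('t',round(s['time'],2),'tcp',np.round(s['eef_pos'],4),'imager',im(s['eef_pos']).round(4),'yaw',np.degrees(np.arctan2(R[1,0],R[0,0])).round(2),'open',round(s['opening'],4),'F',np.round(s['force'],1),'j',np.round(s['joints'],0));return s
E
python3 - <<'E'
from look import *
st()
p,d=read_camera('wrist');P=cloud('wrist',d);np.savez('w1.npz',p=p,P=P,d=d)
cv2.imwrite('pics/w2.png',p[:,:,::-1])
L=im(P)
m=(d>0)&(L[...,2]>.115)&(L[...,2]<.15)
t=m&(L[...,0]<-.105)&(L[...,0]>-.16)&(abs(L[...,1])<.04)
if t.sum(): print('tab',P[t].mean(0),L[t].min(0),L[t].max(0),np.median(L[t],0),t.sum())
E
```

```text
t 3.5 tcp [ 0.4652 -0.098   0.2315] imager [-0.1637 -0.0393  0.2315] yaw 10.58 open 0.0856 F [-0.4 -0.3  0.4] j [ 30.   5. -24. 100.   2.  76. -73.]
tab [ 0.49580304 -0.05185932  0.13531952] [-0.14659145 -0.0110754   0.13012063] [-0.10505375  0.01295546  0.13850085] [-0.12487978  0.00048692  0.13537906] 1421
```

View pics/w2.png

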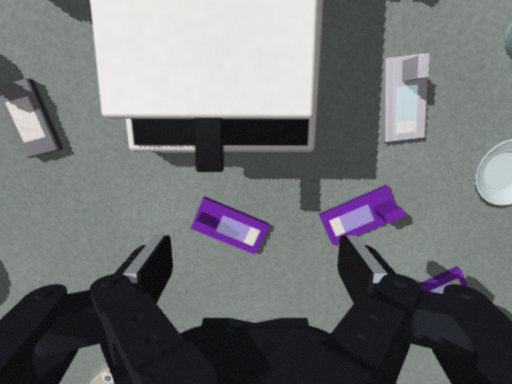

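The tab is at pixel (208,145), in line with the fit. The aluminium carrier is at (407,97) with its fin towards the hinge side, and the purple ones at (230,225) and (362,213) stay untouched. Next I'll grip the tab and measure the carrier from this picture.

Request:
apply_moves(
  rows=[
    {"dx": 0.56, "dy": -0.67, "dz": 0, "roll": 0, "fingers": -1},
    {"dx": 0.56, "dy": -0.67, "dz": 0, "roll": 0, "fingers": -1},
    {"dx": 0, "dy": 0, "dz": 1, "roll": 0, "fingers": -0.6},
    {"dx": 0, "dy": 0, "dz": 1, "roll": 0, "fingers": -0.4},
    {"dx": 0, "dy": 0, "dz": 1, "roll": 0, "fingers": -0.3},
    {"dx": 0, "dy": 0, "dz": 0.95, "roll": 0, "fingers": -0.2},
    {"dx": 0, "dy": 0, "dz": 0, "roll": 0, "fingers": 1},
    {"dx": 0, "dy": 0, "dz": 0, "roll": 0, "fingers": 1},
  ],
  force=50,
)

```text
time: 4.55
eef_pos: [0.4891, -0.0542, 0.1132]
tcp_rot: [[0.984, 0.181, -0.002], [0.181, -0.984, 0.001], [-0.002, -0.001, -1.0]]
force: [-5.8, 5.4, -2.9]
opening: 0.0228
gripper_force: 50.1
```

Run:
```python
from look import *
st()
z=np.load('w1.npz');P=z['P'];L=im(P);d=z['d']
b=(d>0)&(P[...,2]>.006)&(P[...,2]<.06);b[:, :375]=0;b[:,440:]=0;b[:40]=0;b[150:]=0
pl=b&(P[...,2]<.017);fn=b&(P[...,2]>.04)
r=cv2.minAreaRect(P[pl|fn][:,:2].astype(np.float32));print('rect',r,pl.sum())
r=cv2.minAreaRect(P[pl][:,:2].astype(np.float32));print('plate only',r,np.median(P[pl][:,2]))
print('fin',P[fn].mean(0),P[fn].min(0),P[fn].max(0),fn.sum())
print(cv2.boxPoints(r))
```

```text
t 4.55 tcp [ 0.4891 -0.0542  0.1132] imager [-0.1322 -0.0005  0.1132] yaw 10.41 open 0.0228 F [-5.8  5.4 -2.9] j [ 26.  13. -26. 107.   6.  61. -82.]
rect ((0.5803970098495483, -0.2655123472213745), (0.10002226382493973, 0.05107773467898369), 17.47978973388672) 2959
plate only ((0.5803970098495483, -0.2655123472213745), (0.10002226382493973, 0.05107773467898369), 17.47978973388672) 0.009742863431215498
fin [ 0.61175531 -0.25464467  0.04396346] [ 0.59898318 -0.26391105  0.04010904] [ 0.62499507 -0.2466026   0.04667392] 310
[[ 0.5250241  -0.2561746 ]
 [ 0.54036635 -0.3048937 ]
 [ 0.6357699  -0.2748501 ]
 [ 0.62042767 -0.22613099]]
```

Request:
apply_moves(
  rows=[
    {"dx": 0.12, "dy": 0, "dz": -0.97, "roll": 0, "fingers": 1},
    {"dx": 0.23, "dy": 0, "dz": -0.95, "roll": 0, "fingers": 1},
    {"dx": 0.33, "dy": 0, "dz": -0.92, "roll": 0, "fingers": 1},
    {"dx": 0.42, "dy": 0, "dz": -0.88, "roll": 0, "fingers": 1},
    {"dx": 0.51, "dy": 0, "dz": -0.83, "roll": 0, "fingers": 1},
    {"dx": 0.6, "dy": 0, "dz": -0.77, "roll": 0, "fingers": 1},
    {"dx": 0.68, "dy": 0, "dz": -0.7, "roll": 0, "fingers": 1},
    {"dx": 0.75, "dy": 0, "dz": -0.62, "roll": 0, "fingers": 1},
  ],
)

```text
time: 5.55
eef_pos: [0.5974, -0.0342, 0.3132]
tcp_rot: [[0.983, 0.181, -0.001], [0.181, -0.983, 0.001], [-0.001, -0.001, -1.0]]
force: [2.2, 3.5, -11.7]
opening: 0.0229
gripper_force: 50.6
```

Run:
```python
from look import *
s=st();g=im(s['eef_pos'])+[0,0,.019];print('lid est',np.arctan2(g[2]-.112,.14-g[0]),np.hypot(g[2]-.112,.14-g[0]),s['gripper_force'])
p,d=read_camera('side');q,e=read_camera('scene');np.savez('s1.npz',p=p,d=d,q=q,e=e)
cv2.imwrite('pics/s1.png',np.hstack([cv2.resize(p[60:260,150:350],(400,400)),cv2.resize(q[60:260,180:380],(400,400))])[:,:,::-1])
```

```text
t 5.55 tcp [ 0.5974 -0.0342  0.3132] imager [-0.0222 -0.0004  0.3132] yaw 10.45 open 0.0229 F [  2.2   3.5 -11.7] j [ 20.  20. -27.  73.   9.  89. -85.]
lid est 0.9359784374576052 0.2734771414503898 50.62670946121216
```

View pics/s1.png

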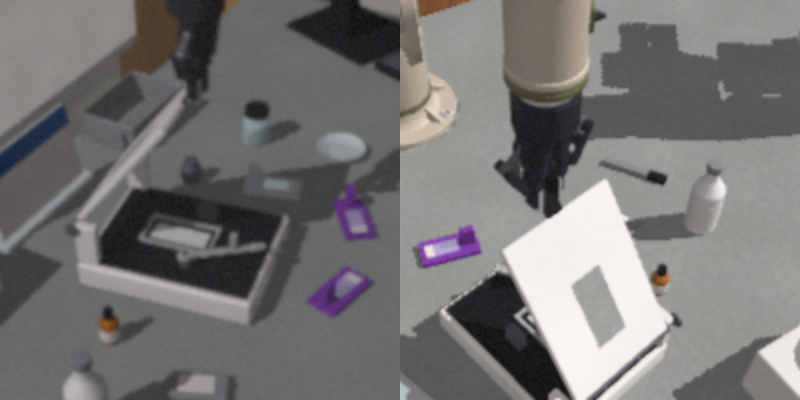

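The lid stands at about 0.936 rad with the tab in the fingers. The recess and the open hook are visible in the left image at (180,235) and (225,250). Now I'll release the tab, back off upwards and to the front, and measure the lid angle and the width of the tool column.

Request:
apply_moves(
  rows=[
    {"dx": 0, "dy": 0, "dz": 0, "roll": 0, "fingers": 0},
    {"dx": 0, "dy": 0, "dz": 0, "roll": 0, "fingers": -0.6},
    {"dx": 0, "dy": 0, "dz": 0, "roll": 0, "fingers": -1},
    {"dx": 0, "dy": 0, "dz": 0, "roll": 0, "fingers": -1},
    {"dx": 0, "dy": 0, "dz": -0.8, "roll": 0, "fingers": -1},
    {"dx": 0, "dy": 0, "dz": -0.9, "roll": 0, "fingers": -1},
    {"dx": -1, "dy": 0, "dz": 0, "roll": 0, "fingers": -1},
    {"dx": -1, "dy": 0, "dz": 0, "roll": 0, "fingers": -1},
  ],
)

```text
time: 6.65
eef_pos: [0.538, -0.0458, 0.3631]
tcp_rot: [[0.984, 0.181, 0.0], [0.181, -0.984, 0.0], [0.0, -0.0, -1.0]]
force: [-0.3, -1.1, 0.4]
opening: 0.0854
gripper_force: 0.0
```

Run:
```python
from look import *
z=np.load('s1.npz')
T=np.array([-.0222,-.0004,.3132])
for c,d in(('side',z['d']),('scene',z['e'])):
    L=im(cloud(c,d))-T
    for a in np.arange(.0,.45,.04):
        m=(d>0)&(L[...,2]>a)&(L[...,2]<a+.04)&(abs(L[...,0])<.2)&(abs(L[...,1])<.2)
        if m.sum()>5: print(c,round(a,2),'x',L[m][:,0].min().round(3),L[m][:,0].max().round(3),'y',L[m][:,1].min().round(3),L[m][:,1].max().round(3),m.sum())
st()
for c in('scene','side'):
    p,d=read_camera(c);L=im(cloud(c,d));np.savez('s2%s.npz'%c,p=p,d=d)
    m=(d>0)&(abs(L[...,1])<.08)&(L[...,0]>-.01)&(L[...,0]<.13)&(L[...,2]>.13)&(L[...,2]<.33)
    Q=L[m][:,[0,2]];Q=Q[abs((Q[:,1]-.112)-(.14-Q[:,0])*1.37)<.04];k=np.polyfit(Q[:,0],Q[:,1],1);print(c,'lid',np.arctan(-k[0]),len(Q))
    # hook: above deck at bar heights
    m=(d>0)&(L[...,0]>-.16)&(L[...,0]<.0)&(abs(L[...,1])<.1)&(L[...,2]>.061)&(L[...,2]<.11)
    Q=L[m];print('hook pts',len(Q),Q.min(0),Q.max(0)); k=Q[(Q[:,2]>.075)];print('knob',k.mean(0) if len(k) else 0,len(k)); 
    v=Q[:,:2]-[-.02,.06];r=np.hypot(*v.T);g=(r>.05)&(r<.13);print('angle',np.median(np.arctan2(-v[g,0],-v[g,1])))
```

```text
side 0.0 x -0.012 0.011 y -0.017 0.028 131
side 0.04 x -0.018 0.012 y -0.06 0.059 225
side 0.08 x -0.02 0.018 y -0.062 0.067 312
side 0.12 x -0.038 0.031 y -0.012 0.041 363
side 0.16 x -0.044 0.037 y -0.019 0.047 471
side 0.2 x -0.044 0.036 y -0.02 0.046 563
side 0.24 x -0.042 0.035 y -0.004 0.047 621
side 0.28 x -0.041 0.035 y -0.004 0.044 291
scene 0.0 x -0.005 0.022 y -0.026 0.025 230
scene 0.04 x -0.012 0.022 y -0.058 0.055 345
scene 0.08 x -0.008 0.024 y -0.066 0.064 469
scene 0.12 x -0.015 0.043 y -0.039 0.018 391
scene 0.16 x -0.023 0.047 y -0.044 0.025 531
scene 0.2 x -0.03 0.047 y -0.044 0.027 713
scene 0.24 x -0.021 0.046 y -0.043 0.041 869
scene 0.28 x -0.058 0.048 y -0.049 0.03 1097
scene 0.32 x -0.157 0.057 y -0.056 0.043 1585
scene 0.36 x -0.089 0.057 y -0.056 0.043 2104
scene 0.4 x 0.02 0.032 y -0.05 -0.035 31
t 6.65 tcp [ 0.538  -0.0458  0.3631] imager [-0.0826 -0.0011  0.3631] yaw 10.42 open 0.0854 F [-0.3 -1.1  0.4] j [ 23.  12. -27.  76.   5.  93. -82.]
scene lid 0.9338708604497318 4335
hook pts 102 [-0.12894673 -0.06696869  0.06177161] [-0.00013624  0.01003051  0.08149163]
knob [-0.01535153 -0.05879872  0.07771912] 53
angle 0.003456358650383686
side lid 0.9138371642858792 336
hook pts 266 [-0.13090603 -0.069103    0.06129115] [-0.00268011  0.07193684  0.09972329]
knob [-0.05206028 -0.01073393  0.08259047] 59
angle 1.0664753835495786
```

The lid reads 0.93 rad and is released. The hook is at 1.07 rad. With a vertical tool the column (radius about 45 mm) can't go behind imager x ≈ -0.085 at mid-line because of the tab.

So the plan is:
1. Open the hook fully.
2. Grip the carrier by the sides of its front end and set it fin-first into the recess, resting on the front kerb.
3. Push it home with the back of the rear finger.

Request:
apply_moves(
  rows=[
    {"dx": -0.18, "dy": 0.36, "dz": 1, "roll": 0, "fingers": 1},
    {"dx": 0, "dy": 0, "dz": 1, "roll": 0, "fingers": 1},
    {"dx": 0, "dy": 0, "dz": 1, "roll": 0, "fingers": 1},
    {"dx": 0, "dy": 0, "dz": 1, "roll": 0, "fingers": 1},
    {"dx": 0, "dy": 0, "dz": 1, "roll": 0, "fingers": 1},
    {"dx": 0, "dy": 0, "dz": 1, "roll": 0, "fingers": 1},
    {"dx": 0, "dy": 0, "dz": 1, "roll": 0, "fingers": 1},
    {"dx": 0, "dy": 0, "dz": 1, "roll": 0, "fingers": 1},
  ],
)

```text
time: 7.75
eef_pos: [0.5356, -0.0573, 0.122]
tcp_rot: [[0.984, 0.181, 0.0], [0.181, -0.984, 0.0], [0.0, -0.0, -1.0]]
force: [0.7, 0.6, -0.0]
opening: 0.0
gripper_force: 0.0
```

Request:
apply_moves(
  rows=[
    {"dx": 0, "dy": 0, "dz": 1, "roll": 0, "fingers": 1},
    {"dx": 0, "dy": 0, "dz": 0.54, "roll": 0, "fingers": 1},
    {"dx": -0.05, "dy": -0.5, "dz": 0, "roll": 0, "fingers": 1},
    {"dx": -0.05, "dy": -0.5, "dz": 0, "roll": 0, "fingers": 1},
    {"dx": -0.05, "dy": -0.5, "dz": 0, "roll": 0, "fingers": 1},
    {"dx": 0, "dy": -0.5, "dz": 0, "roll": 0, "fingers": 1},
    {"dx": 0, "dy": -0.08, "dz": 0, "roll": 0, "fingers": 1},
    {"dx": 0, "dy": 0, "dz": 0, "roll": 0, "fingers": 1},
  ],
)

```text
time: 8.75
eef_pos: [0.5198, 0.0034, 0.077]
tcp_rot: [[0.983, 0.181, 0.001], [0.181, -0.983, 0.0], [0.001, 0.0, -1.0]]
force: [0.2, 0.1, -0.1]
opening: -0.0002
gripper_force: 0.0
```

Request:
apply_moves(
  rows=[
    {"dx": 0, "dy": 0.3, "dz": 0, "roll": 0, "fingers": 1},
    {"dx": 0, "dy": 0, "dz": -1, "roll": 0, "fingers": 0},
    {"dx": 0, "dy": 0, "dz": -1, "roll": 0, "fingers": -1},
    {"dx": -0.5, "dy": 0.5, "dz": -1, "roll": 0, "fingers": -1},
    {"dx": -0.5, "dy": 1, "dz": -0.7, "roll": 0, "fingers": -1},
    {"dx": 0, "dy": 1, "dz": 0, "roll": 0, "fingers": -1},
    {"dx": 0, "dy": 1, "dz": 0, "roll": 0, "fingers": -1},
    {"dx": 0, "dy": 1, "dz": 0, "roll": 0, "fingers": -1},
  ],
)

```text
time: 9.75
eef_pos: [0.5159, -0.1463, 0.1879]
tcp_rot: [[0.984, 0.179, 0.0], [0.179, -0.984, -0.0], [0.0, 0.0, -1.0]]
force: [-0.1, 0.9, -0.2]
opening: 0.0859
gripper_force: 0.0
```

Run:
```python
from look import *
s=st()
for c in ('side','scene'):
    p,d=read_camera(c);L=im(cloud(c,d))
    m=(d>0)&(L[...,0]>-.16)&(L[...,0]<-.05)&(L[...,1]>-.04)&(L[...,1]<.1)&(L[...,2]>.061)&(L[...,2]<.11)
    Q=L[m];v=Q[:,:2]-[-.02,.06];print(c,'hook',np.median(np.arctan2(-v[:,0],-v[:,1])),len(Q))
    m=(d>0)&(abs(L[...,1])<.08)&(L[...,0]>-.01)&(L[...,0]<.13)&(L[...,2]>.13)&(L[...,2]<.33)
    Q=L[m][:,[0,2]];Q=Q[abs((Q[:,1]-.112)-(.14-Q[:,0])*1.37)<.04];k=np.polyfit(Q[:,0],Q[:,1],1);print('lid',np.arctan(-k[0]))
    # kerb check
    m=(d>0)&(L[...,2]>.0535)&(L[...,2]<.0585)&(L[...,0]>-.07)&(L[...,0]<.09)&(abs(L[...,1])<.05);Q=L[m];print('kerb',len(Q),np.percentile(Q,[2,50,98],0).round(4).tolist())
ps=np.radians(17.48);g=np.array([.5804,-.2655])-.047*np.array([np.cos(ps),np.sin(ps)])
e=np.array([*g,.003])-s['eef_pos'];a=np.arctan2(s['tcp_rot'][1][0],s['tcp_rot'][0][0])
for yaw in(a,ps):print('tool d units',(np.cos(yaw)*e[0]+np.sin(yaw)*e[1])/.03,(np.sin(yaw)*e[0]-np.cos(yaw)*e[1])/.03,-e[2]/.03)
```

```text
t 9.75 tcp [ 0.5159 -0.1463  0.1879] imager [-0.1225 -0.096   0.1879] yaw 10.3 open 0.0859 F [-0.1  0.9 -0.2] j [ 31.  14. -22.  95.   6.  72. -72.]
side hook 1.7718008064271893 149
lid 0.9140628181302438
kerb 171 [[-0.0509, -0.0482, 0.0536], [0.0025, 0.0001, 0.0551], [0.0651, 0.0345, 0.0581]]
scene hook nan 0
lid 0.9342111110545642
kerb 46 [[-0.0684, -0.0454, 0.0536], [-0.027, -0.0309, 0.0556], [0.0237, -0.0124, 0.0584]]
tool d units -0.1498714541173374 4.487971792841137 6.162548056813379
tool d units -0.709724351941665 4.434032432262749 6.162548056813379
  return _methods._mean(a, axis=axis, dtype=dtype,
  ret = ret.dtype.type(ret / rcount)
```

Request:
apply_moves(
  rows=[
    {"dx": 0, "dy": 0, "dz": 0, "roll": -0.72, "fingers": -1},
    {"dx": -0.14, "dy": 0.89, "dz": 0, "roll": 0, "fingers": -1},
    {"dx": -0.14, "dy": 0.89, "dz": 0, "roll": 0, "fingers": -1},
    {"dx": -0.14, "dy": 0.89, "dz": 0, "roll": 0, "fingers": -1},
    {"dx": -0.14, "dy": 0.88, "dz": 0, "roll": 0, "fingers": -1},
    {"dx": -0.15, "dy": 0.88, "dz": 0, "roll": 0, "fingers": -1},
    {"dx": 0, "dy": 0, "dz": 1, "roll": 0, "fingers": -1},
    {"dx": 0, "dy": 0, "dz": 1, "roll": 0, "fingers": -1},
  ],
)

```text
time: 10.85
eef_pos: [0.5358, -0.2779, 0.1271]
tcp_rot: [[0.954, 0.301, 0.001], [0.301, -0.954, -0.0], [0.001, 0.0, -1.0]]
force: [-0.4, 0.1, 0.0]
opening: 0.0855
gripper_force: 0.0
```

Run:
```python
from look import *
s=st()
p,d=read_camera('wrist');P=cloud('wrist',d)
ps=np.radians(17.48);C=(P-[.5804,-.2655,0])@Rz(ps)
m=(d>0)&(abs(C[...,0])<.07)&(abs(C[...,1])<.04)&(C[...,2]>.006)&(C[...,2]<.06)
print(cv2.minAreaRect(P[m&(P[...,2]<.017)][:,:2].astype(np.float32)),np.percentile(C[m],[1,99],0))
cv2.imwrite('pics/w3.png',p[:,:,::-1])
```

```text
t 10.85 tcp [ 0.5358 -0.2779  0.1271] imager [-0.1268 -0.229   0.1271] yaw 17.51 open 0.0855 F [-0.4  0.1  0. ] j [ 39.  24. -19.  90.   8.  67. -54.]
((0.5781236886978149, -0.2663220167160034), (0.09564061462879181, 0.04634764790534973), 18.07282829284668) [[-0.04527487 -0.01401927  0.0060125 ]
 [ 0.04228937  0.01939871  0.04049387]]
```

View pics/w3.png

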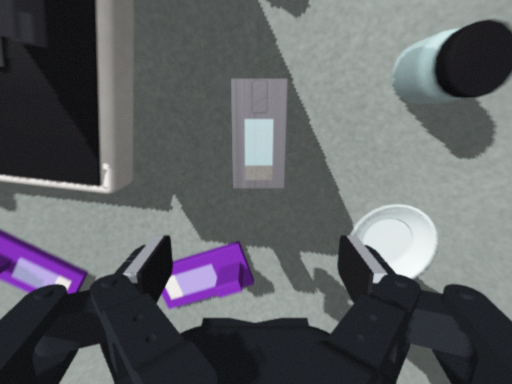

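The aluminium carrier is at (260,133), aligned with the tool. The dish (395,243) and the purple one (205,275) are clear of the descent, so I'll go down and grip.

Request:
apply_moves(
  rows=[
    {"dx": 0, "dy": 0.05, "dz": 1, "roll": 0, "fingers": -1},
    {"dx": 0, "dy": 0, "dz": 1, "roll": 0, "fingers": -1},
    {"dx": 0, "dy": 0, "dz": 1, "roll": 0, "fingers": -1},
    {"dx": 0, "dy": 0, "dz": 0.8, "roll": 0, "fingers": -0.7},
    {"dx": 0, "dy": 0, "dz": 0.3, "roll": 0, "fingers": -0.5},
    {"dx": 0, "dy": 0, "dz": 0, "roll": 0, "fingers": 0.5},
    {"dx": 0, "dy": 0, "dz": 0, "roll": 0, "fingers": 1},
    {"dx": 0, "dy": 0, "dz": 0, "roll": 0, "fingers": 1},
  ],
  force=90,
)

```text
time: 11.9
eef_pos: [0.5371, -0.2788, 0.006]
tcp_rot: [[0.953, 0.302, 0.002], [0.302, -0.953, -0.001], [0.001, 0.001, -1.0]]
force: [-1.2, 0.3, 2.6]
opening: 0.0431
gripper_force: 91.1
```

Request:
apply_moves(
  rows=[
    {"dx": 0, "dy": 0, "dz": -0.2, "roll": 0, "fingers": 1},
    {"dx": 0, "dy": 0, "dz": -0.3, "roll": 0, "fingers": 1},
    {"dx": 0, "dy": 0, "dz": -0.5, "roll": 0, "fingers": 1},
    {"dx": 0, "dy": 0, "dz": 0, "roll": 0, "fingers": 1},
    {"dx": 0, "dy": 0, "dz": 0, "roll": 0, "fingers": 1},
    {"dx": 0, "dy": 0, "dz": 0, "roll": 0, "fingers": 1},
    {"dx": 0, "dy": 0, "dz": 0, "roll": 0, "fingers": 1},
    {"dx": 0, "dy": 0, "dz": 0, "roll": 0, "fingers": 1},
  ],
)

```text
time: 12.9
eef_pos: [0.5363, -0.2783, 0.0345]
tcp_rot: [[0.953, 0.302, -0.0], [0.302, -0.953, 0.0], [-0.0, -0.0, -1.0]]
force: [-0.1, -0.1, -1.7]
opening: 0.0428
gripper_force: 91.4
```

```bash
cat > car.py <<'E'
from look import *
def car(dump=None):
    s=st();p,d=read_camera('wrist');P=cloud('wrist',d)
    r=spotter.cut_out('wrist','carrier')
    T=np.array(s['tcp_rot']);C=(P-s['eef_pos'])@T  # tool frame
    m=(d>0)&(C[...,0]>-.01)&(C[...,0]<.11)&(abs(C[...,1])<.03)&(C[...,2]>-.06)&(C[...,2]<.03)
    Q=C[m]; print('n',len(Q),'spot',[(round(x['confidence'],2),x['extent']) for x in r[:2]])
    for a in np.arange(0,.11,.02):
        q=Q[(Q[:,0]>=a)&(Q[:,0]<a+.02)]
        if len(q)>10: print('toolx',round(a,2),'z med',np.median(q[:,2]).round(4),'p5',np.percentile(q[:,2],5).round(4),'y',np.percentile(q[:,1],[2,98]).round(4),len(q))
    if dump: cv2.imwrite(dump,p[:,:,::-1])
E
python3 -c "
from car import *
car('pics/w4.png')"
```

```text
t 12.9 tcp [ 0.5363 -0.2783  0.0345] imager [-0.1264 -0.2294  0.0345] yaw 17.6 open 0.0428 F [-0.1 -0.1 -1.7] j [ 38.  30. -18.  94.  10.  57. -56.]
n 22552 spot [(0.84, [209.8, 35.0, 309.8, 248.3]), (0.69, [119.4, 300.6, 237.4, 375.9])]
toolx 0.0 z med -0.0043 p5 -0.0556 y [-0.0285  0.0285] 6156
toolx 0.02 z med -0.0001 p5 -0.0018 y [-0.0233  0.0245] 3583
toolx 0.04 z med 0.0024 p5 0.0007 y [-0.0225  0.0252] 3769
toolx 0.06 z med 0.0047 p5 -0.0295 y [-0.0218  0.0259] 4343
toolx 0.08 z med 0.0068 p5 -0.0286 y [-0.0209  0.0264] 3642
```

View pics/w4.png

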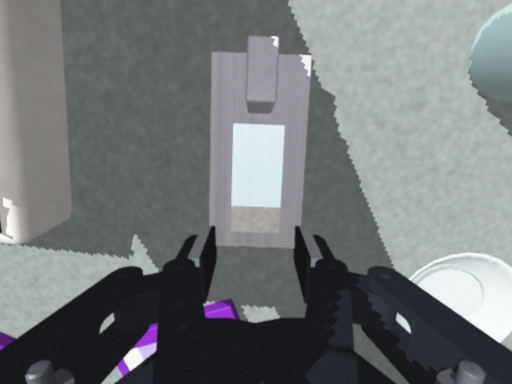

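The carrier is held by its front end, at pixel (260,150). It droops about 6.6° at the fin end, which suits going in fin-end first. I'll carry it over the recess gently.

Request:
apply_moves(
  rows=[
    {"dx": 0, "dy": 0, "dz": -0.6, "roll": 0, "fingers": 1},
    {"dx": 0, "dy": 0, "dz": -1, "roll": 0, "fingers": 1},
    {"dx": 0, "dy": 0, "dz": -1, "roll": 0, "fingers": 1},
    {"dx": 0, "dy": 0, "dz": -0.9, "roll": 0, "fingers": 1},
    {"dx": 0, "dy": 0, "dz": 0, "roll": 0.51, "fingers": 1},
    {"dx": 0, "dy": -0.4, "dz": 0, "roll": 0, "fingers": 1},
    {"dx": 0, "dy": -0.7, "dz": 0, "roll": 0, "fingers": 1},
    {"dx": 0, "dy": -0.8, "dz": 0, "roll": 0, "fingers": 1},
  ],
)

```text
time: 14.0
eef_pos: [0.5234, -0.2204, 0.1396]
tcp_rot: [[0.976, 0.219, -0.001], [0.219, -0.976, 0.001], [-0.0, -0.001, -1.0]]
force: [0.3, 0.4, -1.5]
opening: 0.0429
gripper_force: 92.2
```

Request:
apply_moves(
  rows=[
    {"dx": 0, "dy": -0.9, "dz": 0, "roll": 0, "fingers": 1},
    {"dx": 0, "dy": -0.9, "dz": 0, "roll": 0, "fingers": 1},
    {"dx": 0.2, "dy": -0.9, "dz": 0, "roll": 0, "fingers": 1},
    {"dx": 0.3, "dy": -0.9, "dz": 0, "roll": 0, "fingers": 1},
    {"dx": 0.3, "dy": -0.9, "dz": 0, "roll": 0, "fingers": 1},
    {"dx": 0.3, "dy": -0.8, "dz": 0, "roll": 0, "fingers": 1},
    {"dx": 0.3, "dy": -0.4, "dz": 0, "roll": 0, "fingers": 1},
    {"dx": 0, "dy": 0, "dz": 0, "roll": 0, "fingers": 1},
  ],
)

```text
time: 15.0
eef_pos: [0.5281, -0.0451, 0.1398]
tcp_rot: [[0.976, 0.22, -0.0], [0.22, -0.976, 0.0], [0.0, -0.0, -1.0]]
force: [-0.6, -0.2, -1.5]
opening: 0.0432
gripper_force: 93.1
```

Run:
```python
from car import *
car('pics/w5.png')
p,d=read_camera('wrist');L=im(cloud('wrist',d))
def band(n,ax,lo,hi,oax,olo,ohi):
    m=(d>0)&(L[...,2]>.0535)&(L[...,2]<.059)&(L[...,ax]>lo)&(L[...,ax]<hi)&(L[...,oax]>olo)&(L[...,oax]<ohi)
    q=L[m]; print(n,len(q),np.percentile(q[:,ax],[5,50,95]).round(4) if len(q) else '')
band('left kerb y',1,.022,.042,0,-.03,.05)
band('right kerb y',1,-.042,-.022,0,-.03,.05)
band('rear kerb x',0,.05,.08,1,-.025,.025)
m=(d>0)&(L[...,2]>.055)&(L[...,0]>-.11)&(L[...,0]<.03)&(abs(L[...,1])<.035)&(L[...,2]>.09)&(L[...,2]<.2)
for a in np.arange(-.1,.04,.02):
    q=L[m&(L[...,0]>a)&(L[...,0]<a+.02)]
    if len(q)>20: print('carrier x',round(a,2),'y',np.percentile(q[:,1],[3,97]).round(4),'z',np.median(q[:,2]).round(4))
```

```text
t 15.0 tcp [ 0.5281 -0.0451  0.1398] imager [-0.0923  0.0014  0.1398] yaw 12.69 open 0.0432 F [-0.6 -0.2 -1.5] j [ 23.  16. -25. 100.   7.  66. -82.]
n 22594 spot [(0.87, [397.8, 272.1, 474.9, 328.3]), (0.87, [204.2, 280.0, 302.0, 322.0])]
toolx 0.0 z med -0.0041 p5 -0.0556 y [-0.0291  0.0289] 6183
toolx 0.02 z med 0.0001 p5 -0.0016 y [-0.0217  0.0261] 3600
toolx 0.04 z med 0.0026 p5 0.0009 y [-0.0207  0.0268] 3781
toolx 0.06 z med 0.0049 p5 -0.0295 y [-0.0201  0.0276] 4366
toolx 0.08 z med 0.0069 p5 -0.0286 y [-0.0192  0.0282] 3539
left kerb y 364 [0.0274 0.0296 0.0317]
right kerb y 373 [-0.0334 -0.0311 -0.0288]
rear kerb x 0 
carrier x -0.1 y [-0.0328  0.0326] z 0.1626
carrier x -0.08 y [-0.0255  0.0225] z 0.1406
carrier x -0.06 y [-0.0243  0.0223] z 0.138
carrier x -0.04 y [-0.0244  0.0223] z 0.1354
carrier x -0.02 y [-0.0243  0.0219] z 0.1334
carrier x 0.0 y [-0.0242  0.022 ] z 0.1316
```

View pics/w5.png

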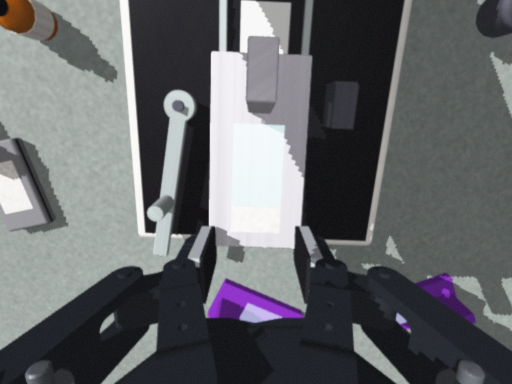

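The carrier (260,150) is over the recess and parallel with it. Its centre-line is at y -1.1 mm against -0.8 mm for the kerbs, and the hook (170,160) is fully open. Now I'll lower and release.

Request:
apply_moves(
  rows=[
    {"dx": 0.14, "dy": 0, "dz": 0.6, "roll": 0, "fingers": 1},
    {"dx": 0, "dy": 0, "dz": 0.7, "roll": 0, "fingers": 1},
    {"dx": 0, "dy": 0, "dz": 0.5, "roll": 0, "fingers": 1},
    {"dx": 0, "dy": 0, "dz": 0.3, "roll": 0, "fingers": 1},
    {"dx": 0, "dy": 0, "dz": 0.15, "roll": 0, "fingers": 1},
    {"dx": 0, "dy": 0, "dz": 0.1, "roll": 0, "fingers": 1},
    {"dx": 0, "dy": 0, "dz": 0.05, "roll": 0, "fingers": 1},
    {"dx": 0, "dy": 0, "dz": 0, "roll": 0, "fingers": 1},
  ],
)

```text
time: 16.15
eef_pos: [0.5324, -0.0458, 0.0681]
tcp_rot: [[0.976, 0.216, 0.001], [0.216, -0.976, -0.0], [0.001, 0.0, -1.0]]
force: [-0.4, -0.5, -1.4]
opening: 0.0426
gripper_force: 92.2
```

```bash
python3 -c "
from car import *
car()"
```

```text
t 16.15 tcp [ 0.5324 -0.0458  0.0681] imager [-0.0882 -0.0001  0.0681] yaw 12.5 open 0.0426 F [-0.4 -0.5 -1.4] j [ 22.  21. -25. 104.  10.  58. -84.]
n 27005 spot [(0.98, [208.0, 35.2, 308.9, 249.3]), (0.91, [393.1, 323.0, 508.6, 384.0])]
toolx 0.0 z med -0.004 p5 -0.0556 y [-0.029   0.0291] 6320
toolx 0.02 z med -0.0 p5 -0.0018 y [-0.0286  0.0256] 3832
toolx 0.04 z med 0.0026 p5 0.0008 y [-0.0287  0.0291] 4204
toolx 0.06 z med 0.005 p5 -0.0294 y [-0.0287  0.0263] 4819
toolx 0.08 z med 0.0074 p5 -0.0286 y [-0.0285  0.0272] 4622
toolx 0.1 z med 0.0181 p5 0.0128 y [-0.028   0.0289] 2152
```

Request:
apply_moves(
  rows=[
    {"dx": 0, "dy": 0, "dz": 0.05, "roll": 0, "fingers": 1},
    {"dx": 0, "dy": 0, "dz": 0.05, "roll": 0, "fingers": 1},
    {"dx": 0, "dy": 0, "dz": 0, "roll": 0, "fingers": -0.25},
    {"dx": 0, "dy": 0, "dz": 0, "roll": 0, "fingers": -0.4},
    {"dx": 0, "dy": 0, "dz": 0, "roll": 0, "fingers": -0.5},
    {"dx": 0, "dy": 0, "dz": 0, "roll": 0, "fingers": -0.5},
    {"dx": -0.5, "dy": 0, "dz": -0.8, "roll": 0, "fingers": -0.5},
    {"dx": -0.5, "dy": 0, "dz": -1, "roll": 0, "fingers": -0.5},
  ],
)

```text
time: 17.25
eef_pos: [0.502, -0.0522, 0.1188]
tcp_rot: [[0.976, 0.217, -0.002], [0.217, -0.976, 0.001], [-0.001, -0.001, -1.0]]
force: [1.2, 0.7, 1.0]
opening: 0.0641
gripper_force: 0.0
```

```bash
cat > rec.py <<'E'
from look import *
def rec(name=None):
    st();p,d=read_camera('wrist');L=im(cloud('wrist',d))
    m=(d>0)&(L[...,0]>-.13)&(L[...,0]<.08)&(abs(L[...,1])<.045)&(L[...,2]>.0535)&(L[...,2]<.12)
    for a in np.arange(-.12,.08,.02):
        q=L[m&(L[...,0]>a)&(L[...,0]<a+.02)]
        if len(q)>20: print('x',round(a,2),'y',np.percentile(q[:,1],[3,97]).round(4),'z50',np.median(q[:,2]).round(4),len(q))
    c=m&(abs(L[...,1])<.022)&(L[...,2]>.057)&(L[...,2]<.085)
    if c.sum(): print('centre strip x',np.percentile(L[c][:,0],[.5,99.5]).round(4))
    f=m&(abs(L[...,1])<.02)&(L[...,2]>.084); print('fin',L[f].mean(0).round(4) if f.sum() else None,f.sum())
    if name: cv2.imwrite(name,p[:,:,::-1])
E
python3 -c "
from rec import *
rec('pics/w6.png')"
```

```text
t 17.25 tcp [ 0.502  -0.0522  0.1188] imager [-0.1193 -0.0009  0.1188] yaw 12.51 open 0.0641 F [1.2 0.7 1. ] j [ 25.  14. -26. 105.   7.  62. -81.]
x -0.12 y [-0.0427  0.042 ] z50 0.054 1734
x -0.1 y [-0.0421  0.0418] z50 0.072 2165
x -0.08 y [-0.0419  0.0409] z50 0.0725 3120
x -0.06 y [-0.0418  0.0412] z50 0.0702 3433
x -0.04 y [-0.0418  0.0414] z50 0.0677 3787
x -0.02 y [-0.0416  0.0411] z50 0.0659 4477
x 0.0 y [-0.0426  0.0422] z50 0.0557 3443
x 0.02 y [-0.0446 -0.0108] z50 0.0545 92
centre strip x [-0.0899  0.0078]
fin [-0.0075 -0.0004  0.0994] 1236
```

View pics/w6.png

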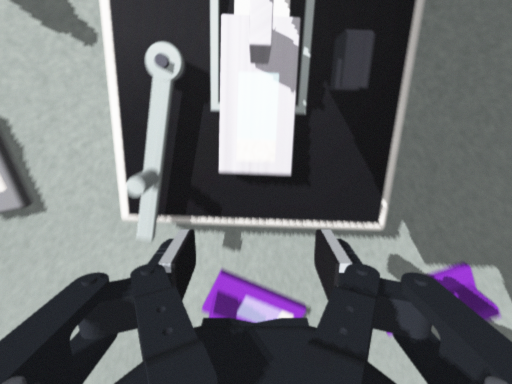

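The carrier rests fin-end down between the side kerbs, with its front end at x -90 mm on the front kerb (pixel 255,172). I'll turn the gripper 90° and open it fully so the rear finger's back can push, then measure the tips.

Request:
apply_moves(
  rows=[
    {"dx": -1, "dy": 0, "dz": 0, "roll": 0, "fingers": -1},
    {"dx": -0.2, "dy": 0, "dz": 0, "roll": -1, "fingers": -1},
    {"dx": 0, "dy": 0, "dz": 0, "roll": -1, "fingers": -1},
    {"dx": 0, "dy": 0, "dz": 0, "roll": -1, "fingers": -1},
    {"dx": 0, "dy": 0, "dz": 0, "roll": -1, "fingers": -1},
    {"dx": 0, "dy": 0, "dz": 0, "roll": -1, "fingers": -1},
    {"dx": 0, "dy": 0, "dz": 0, "roll": -1, "fingers": -1},
    {"dx": 0, "dy": 0, "dz": 0, "roll": -1, "fingers": -1},
  ],
)

```text
time: 18.3
eef_pos: [0.4678, -0.0601, 0.1189]
tcp_rot: [[0.125, 0.992, 0.0], [0.992, -0.125, -0.0], [0.0, 0.0, -1.0]]
force: [-0.0, -0.2, -0.2]
opening: 0.0857
gripper_force: 0.0
```

Request:
apply_moves(
  rows=[
    {"dx": 0, "dy": 0, "dz": 0, "roll": -1, "fingers": -1},
    {"dx": 0, "dy": 0, "dz": 0, "roll": -0.79, "fingers": -1},
    {"dx": 0, "dy": 0, "dz": 0, "roll": 0, "fingers": -1},
    {"dx": 0, "dy": 0, "dz": 0, "roll": 0, "fingers": -1},
    {"dx": 0, "dy": 0, "dz": 0, "roll": 0, "fingers": -1},
    {"dx": 0, "dy": 0, "dz": 0, "roll": 0, "fingers": -1},
    {"dx": 0, "dy": 0, "dz": 0, "roll": 0, "fingers": -1},
    {"dx": 0, "dy": 0, "dz": 0, "roll": 0, "fingers": -1},
  ],
)

```text
time: 19.3
eef_pos: [0.4677, -0.0601, 0.1188]
tcp_rot: [[-0.18, 0.984, 0.0], [0.984, 0.18, 0.0], [0.0, 0.0, -1.0]]
force: [-0.5, 0.5, 0.3]
opening: 0.0852
gripper_force: 0.0
```

Run:
```python
from look import *
s=st();p,d=read_camera('wrist');P=cloud('wrist',d);T=np.array(s['tcp_rot'])
C=(P-s['eef_pos'])@T
for sg in(1,-1):
    m=(d>0)&(C[...,1]*sg>.03)&(C[...,1]*sg<.075)&(abs(C[...,0])<.03)&(C[...,2]<.012)&(C[...,2]>-.05)
    Q=C[m]
    for a in np.arange(-.05,.012,.006):
        q=Q[(Q[:,2]>a)&(Q[:,2]<a+.006)]
        if len(q)>3:print(sg,'z',a.round(3),'y',q[:,1].min().round(4),q[:,1].max().round(4),'x',q[:,0].min().round(4),q[:,0].max().round(4),len(q))
q,e=read_camera('side');L=(cloud('side',e)-s['eef_pos'])@T
m=(e>0)&(abs(L[...,1])<.08)&(abs(L[...,0])<.03)&(L[...,2]>-.05)&(L[...,2]<.03);Q=L[m];print('side max z',np.percentile(Q[:,2],[95,99,100]).round(4),Q[Q[:,2]>-.02][:,1].min() if (Q[:,2]>-.02).any() else'',Q[Q[:,2]>-.02][:,1].max() if (Q[:,2]>-.02).any() else'')
```

```text
t 19.3 tcp [ 0.4677 -0.0601  0.1188] imager [-0.1544 -0.0024  0.1188] yaw 100.39 open 0.0852 F [-0.5  0.5  0.3] j [ 35.  11. -35. 109.   7.  62.   8.]
1 z -0.05 y 0.0413 0.0542 x -0.003 0.0116 387
1 z -0.044 y 0.0414 0.0557 x -0.011 0.0115 429
1 z -0.038 y 0.0415 0.0556 x -0.0111 0.0114 403
1 z -0.032 y 0.0415 0.0555 x -0.0109 0.0118 375
1 z -0.026 y 0.0415 0.0559 x -0.0115 0.0115 299
1 z -0.02 y 0.0416 0.0541 x -0.0113 0.0115 201
1 z -0.014 y 0.0418 0.0425 x -0.0086 0.0086 28
-1 z -0.05 y -0.0532 -0.0428 x -0.0017 0.0116 380
-1 z -0.044 y -0.0572 -0.0427 x -0.0114 0.0117 424
-1 z -0.038 y -0.0576 -0.0428 x -0.0116 0.0116 422
-1 z -0.032 y -0.0571 -0.0427 x -0.0111 0.0115 357
-1 z -0.026 y -0.057 -0.0429 x -0.0115 0.0114 306
-1 z -0.02 y -0.0548 -0.0429 x -0.0115 0.0112 202
-1 z -0.014 y -0.044 -0.0431 x -0.0091 0.0068 27
side max z [-0.0181 -0.0158 -0.0155] -0.04964674203124528 0.04683620097042447
```

The open tips sit 13.5 mm behind the TCP and the finger back is at ±55 mm. I'll lower until the tips are just above kerb height and push the front face.

Request:
apply_moves(
  rows=[
    {"dx": 0.05, "dy": 0, "dz": 1, "roll": 0, "fingers": -1},
    {"dx": 0, "dy": 0, "dz": 1, "roll": 0, "fingers": -1},
    {"dx": 0, "dy": 0, "dz": 0.46, "roll": 0, "fingers": -1},
    {"dx": 0, "dy": 0.3, "dz": 0, "roll": 0, "fingers": -1},
    {"dx": 0, "dy": 0.35, "dz": 0, "roll": 0, "fingers": -1},
    {"dx": 0, "dy": 0.35, "dz": 0, "roll": 0, "fingers": -1},
    {"dx": 0, "dy": 0.35, "dz": 0, "roll": 0, "fingers": -1},
    {"dx": 0, "dy": 0.35, "dz": 0, "roll": 0, "fingers": -1},
  ],
)

```text
time: 20.4
eef_pos: [0.5185, -0.0492, 0.0453]
tcp_rot: [[-0.181, 0.984, 0.0], [0.984, 0.181, 0.0], [-0.0, 0.0, -1.0]]
force: [-0.4, 0.2, 0.7]
opening: 0.0853
gripper_force: 0.3
```

```bash
python3 -c "
from rec import *
rec()"
```

```text
t 20.4 tcp [ 0.5185 -0.0492  0.0453] imager [-0.1024 -0.0009  0.0453] yaw 100.4 open 0.0853 F [-0.4  0.2  0.7] j [ 29.  23. -33. 106.  15.  55.   0.]
x -0.12 y [0.0081 0.0098] z50 0.1189 289
x -0.1 y [0.0083 0.0098] z50 0.1189 259
x -0.08 y [0.0106 0.0167] z50 0.1167 355
x -0.06 y [-0.0103  0.0274] z50 0.0961 7534
x -0.04 y [-0.009  0.031] z50 0.0661 5947
x -0.02 y [-0.0179  0.0318] z50 0.0637 3913
x 0.0 y [-0.0184  0.0319] z50 0.0625 3795
x 0.02 y [-0.032   0.0305] z50 0.0612 1363
centre strip x [-0.0595  0.0295]
fin [-0.0492  0.0045  0.11  ] 8152
```

Request:
apply_moves(
  rows=[
    {"dx": 0, "dy": 0.1, "dz": 0, "roll": 0, "fingers": -1},
    {"dx": 0, "dy": 0.06, "dz": 0, "roll": 0, "fingers": -1},
    {"dx": 0, "dy": 0.05, "dz": 0, "roll": 0, "fingers": -1},
    {"dx": 0, "dy": 0.03, "dz": 0, "roll": 0, "fingers": -1},
    {"dx": 0, "dy": 0, "dz": 0, "roll": 0, "fingers": -1},
    {"dx": 0, "dy": 0, "dz": 0, "roll": 0, "fingers": -1},
    {"dx": 0, "dy": 0, "dz": 0, "roll": 0, "fingers": -1},
    {"dx": 0, "dy": 0, "dz": 0, "roll": 0, "fingers": -1},
  ],
)

```text
time: 21.45
eef_pos: [0.5247, -0.0481, 0.045]
tcp_rot: [[-0.181, 0.984, 0.0], [0.984, 0.181, 0.0], [0.0, 0.0, -1.0]]
force: [-0.0, 0.4, 0.0]
opening: 0.0854
gripper_force: 0.0
```

```bash
python3 -c "
from rec import *
rec()"
```

```text
t 21.45 tcp [ 0.5247 -0.0481  0.045 ] imager [-0.0962 -0.0009  0.045 ] yaw 100.4 open 0.0854 F [-0.   0.4  0. ] j [ 29.  24. -33. 105.  15.  55.  -0.]
x -0.12 y [0.008  0.0097] z50 0.1186 282
x -0.1 y [0.008  0.0097] z50 0.1188 343
x -0.08 y [0.0152 0.0167] z50 0.1183 219
x -0.06 y [-0.0134  0.029 ] z50 0.0867 6017
x -0.04 y [-0.0102  0.0304] z50 0.1093 7193
x -0.02 y [-0.0197  0.0316] z50 0.0597 3804
x 0.0 y [-0.0187  0.0316] z50 0.0596 3874
x 0.02 y [-0.0295  0.0309] z50 0.0593 2556
x 0.04 y [-0.0333 -0.028 ] z50 0.0553 77
centre strip x [-0.0545  0.0352]
fin [-0.0458  0.0046  0.1101] 8446
```

The plate top is level at 59.6 mm, so the carrier is seated. I'll back off, rise, go round to the +y side of the hook, and check the carrier from there.

Request:
apply_moves(
  rows=[
    {"dx": 0, "dy": -0.5, "dz": 0, "roll": 0, "fingers": -1},
    {"dx": 0, "dy": -1, "dz": 0, "roll": 0, "fingers": -1},
    {"dx": 0, "dy": 0, "dz": -1, "roll": 0, "fingers": -1},
    {"dx": 0, "dy": 0, "dz": -1, "roll": 0, "fingers": -1},
    {"dx": 0, "dy": 0, "dz": -0.5, "roll": 0, "fingers": -1},
    {"dx": 0, "dy": 0, "dz": 0, "roll": 0, "fingers": -1},
    {"dx": 0, "dy": 0, "dz": 0, "roll": 0, "fingers": -1},
    {"dx": 0, "dy": 0, "dz": 0, "roll": 0, "fingers": -1},
  ],
)

```text
time: 22.5
eef_pos: [0.4797, -0.0561, 0.1189]
tcp_rot: [[-0.181, 0.984, -0.002], [0.984, 0.181, 0.001], [0.001, -0.002, -1.0]]
force: [0.5, -0.6, 0.7]
opening: 0.0857
gripper_force: 0.0
```

Run:
```python
from rec import *
rec()
p,d=read_camera('side');L=im(cloud('side',d))
cv2.imwrite('pics/s3.png',cv2.resize(p[110:240,170:340],None,fx=4,fy=4,interpolation=3)[:,:,::-1])
m=(d>0)&(L[...,0]>-.05)&(L[...,0]<.07)&(abs(L[...,1])<.027)&(L[...,2]>.0575)&(L[...,2]<.064);Q=L[m];print('plate',len(Q),np.percentile(Q,[2,50,98],0).round(4).tolist())
A=np.c_[Q[:,:2],np.ones(len(Q))];print('slope',np.linalg.lstsq(A,Q[:,2],rcond=None)[0])
m=(d>0)&(abs(L[...,1])<.027)&(L[...,0]>0)&(L[...,0]<.08)&(L[...,2]>.085)&(L[...,2]<.1);print('fin',L[m].mean(0) if m.sum() else None,m.sum())
m=(d>0)&(L[...,0]>-.16)&(L[...,0]<-.03)&(L[...,1]>.03)&(L[...,1]<.1)&(L[...,2]>.074)&(L[...,2]<.11);print('knob',L[m].mean(0) if m.sum() else None,m.sum())
```

```text
t 22.5 tcp [ 0.4797 -0.0561  0.1189] imager [-0.1419 -0.0007  0.1189] yaw 100.4 open 0.0857 F [ 0.5 -0.6  0.7] j [ 34.  13. -35. 108.   8.  62.   6.]
x -0.06 y [-0.0309  0.0306] z50 0.0562 1312
x -0.04 y [-0.0311  0.0308] z50 0.0597 2065
x -0.02 y [-0.0312  0.0312] z50 0.0598 2047
x 0.0 y [-0.0311  0.0312] z50 0.0598 2053
x 0.02 y [-0.0308  0.0307] z50 0.0598 2447
x 0.04 y [-0.0325  0.0309] z50 0.0593 791
x 0.06 y [-0.0328 -0.0212] z50 0.0553 54
centre strip x [-0.0451  0.0505]
fin [0.0261 0.0003 0.0866] 127
plate 271 [[-0.0443, -0.0235, 0.0576], [-0.0014, 0.0056, 0.0599], [0.0536, 0.0259, 0.0633]]
slope [0.00247467 0.00873021 0.06005851]
fin [0.03742919 0.00405766 0.09199665] 36
knob [-0.09717713  0.07509949  0.08713398] 33
```

View pics/s3.png

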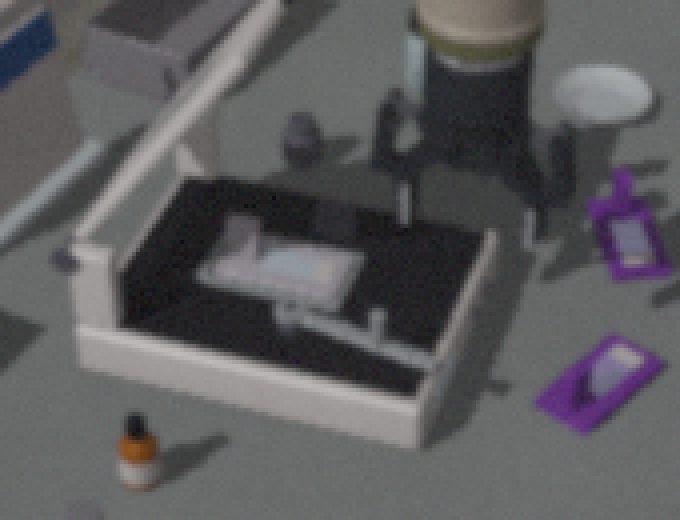

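The carrier is flat in the recess at (285,275), with its fin at the hinge end and its front end at about x -43 mm. The hook points to the front with its knob at (377,320). Next I'll swing it with the rear finger along the knob's arc.

Request:
apply_moves(
  rows=[
    {"dx": 0.84, "dy": -0.1, "dz": 0, "roll": 0, "fingers": -1},
    {"dx": 0.84, "dy": 0, "dz": 0, "roll": 0, "fingers": -1},
    {"dx": 0.84, "dy": 0, "dz": 0, "roll": 0, "fingers": -1},
    {"dx": 0.84, "dy": 0, "dz": 0, "roll": 0, "fingers": -1},
    {"dx": 0, "dy": 0, "dz": 1, "roll": 0, "fingers": -1},
    {"dx": 0, "dy": 0, "dz": 1, "roll": 0, "fingers": -1},
    {"dx": 0, "dy": 0, "dz": 0, "roll": 0, "fingers": -1},
    {"dx": 0, "dy": 0, "dz": 0, "roll": 0, "fingers": -1},
  ],
)

```text
time: 23.6
eef_pos: [0.4597, 0.0426, 0.0608]
tcp_rot: [[-0.181, 0.984, 0.0], [0.984, 0.181, 0.0], [0.0, 0.001, -1.0]]
force: [-0.1, -0.1, 0.7]
opening: 0.0854
gripper_force: 0.0
```

Request:
apply_moves(
  rows=[
    {"dx": -0.47, "dy": 0, "dz": 0, "roll": 0, "fingers": -1},
    {"dx": -0.7, "dy": -0.02, "dz": 0, "roll": 0, "fingers": -1},
    {"dx": -0.76, "dy": 0.11, "dz": 0, "roll": 0, "fingers": -1},
    {"dx": -0.71, "dy": 0.32, "dz": 0, "roll": 0, "fingers": -1},
    {"dx": -0.59, "dy": 0.51, "dz": 0, "roll": 0, "fingers": -1},
    {"dx": -0.55, "dy": 0.66, "dz": 0, "roll": 0, "fingers": -1},
    {"dx": 0, "dy": 0, "dz": 0, "roll": 0, "fingers": -1},
    {"dx": 0, "dy": 0, "dz": 0, "roll": 0, "fingers": -1},
  ],
)

```text
time: 24.6
eef_pos: [0.5261, -0.0605, 0.06]
tcp_rot: [[-0.18, 0.984, -0.0], [0.984, 0.18, 0.0], [0.0, -0.0, -1.0]]
force: [0.0, 0.3, -0.6]
opening: 0.0852
gripper_force: 0.0
```

```bash
cat > hk.py <<'E'
from look import *
def hk():
    s=st()
    for c in('side','scene','wrist'):
        p,d=read_camera(c);L=im(cloud(c,d));ok=d>0
        w=L-im(s['eef_pos'])
        near=(abs(w[...,1])<.013)&(abs(w[...,0]-.049)<.0095)&(w[...,2]>.01)
        m=ok&~near&(L[...,0]>-.16)&(L[...,0]<.01)&(L[...,1]>-.06)&(L[...,1]<.1)&(L[...,2]>.08)&(L[...,2]<.099)
        v=L[m][:,:2]-[-.02,.06];r=np.hypot(*v.T);g=abs(r-.075)<.008
        th=np.arctan2(-v[g,0],-v[g,1]);print(c,'knob th',np.median(th).round(3) if g.sum() else None,g.sum(),L[m][g].mean(0).round(4) if g.sum() else '')
        m=ok&(L[...,0]>-.15)&(L[...,0]<.01)&(L[...,2]>.0665)&(L[...,2]<.073);v=L[m][:,:2]-[-.02,.06];r=np.hypot(*v.T);g=(r>.02)&(r<.066)
        print('   bar th',np.percentile(np.arctan2(-v[g,0],-v[g,1]),[10,50,90]).round(3) if g.sum() else None,g.sum())
        m=ok&(abs(L[...,1])<.08)&(L[...,0]>-.01)&(L[...,0]<.13)&(L[...,2]>.13)&(L[...,2]<.33)
        Q=L[m][:,[0,2]];Q=Q[abs((Q[:,1]-.112)-(.14-Q[:,0])*1.37)<.04]
        if len(Q)>100 and c!='wrist':print('   lid',np.arctan(-np.polyfit(Q[:,0],Q[:,1],1)[0]).round(3))
E
python3 -c "
from hk import *
hk()"
```

```text
t 24.6 tcp [ 0.5261 -0.0605  0.06  ] imager [-0.097  -0.0134  0.06  ] yaw 100.4 open 0.0852 F [ 0.   0.3 -0.6] j [ 31.  23. -34. 104.  15.  57.   2.]
side knob th 0.198 23 [-0.0349 -0.0101  0.0918]
   bar th [0.072 0.21  0.362] 38
   lid 0.914
scene knob th None 0 
   bar th None 0
   lid 0.934
wrist knob th 0.188 537 [-0.0329 -0.0102  0.0908]
   bar th [0.088 0.213 0.369] 2379
```

The hook is at about 0.2 rad. I'll push it home gently.

Request:
apply_moves(
  rows=[
    {"dx": -0.17, "dy": 0.15, "dz": 0, "roll": 0, "fingers": -1},
    {"dx": -0.16, "dy": 0.15, "dz": 0, "roll": 0, "fingers": -1},
    {"dx": 0, "dy": 0.1, "dz": 0, "roll": 0, "fingers": -1},
    {"dx": 0, "dy": 0.07, "dz": 0, "roll": 0, "fingers": -1},
    {"dx": 0, "dy": 0.03, "dz": 0, "roll": 0, "fingers": -1},
    {"dx": 0, "dy": 0, "dz": 0, "roll": 0, "fingers": -1},
    {"dx": 0, "dy": 0, "dz": 0, "roll": 0, "fingers": -1},
    {"dx": 0, "dy": 0, "dz": 0, "roll": 0, "fingers": -1},
  ],
)

```text
time: 25.75
eef_pos: [0.5417, -0.0686, 0.0598]
tcp_rot: [[-0.18, 0.984, -0.002], [0.984, 0.18, -0.001], [-0.001, -0.003, -1.0]]
force: [-5.3, -3.3, 3.8]
opening: 0.0852
gripper_force: 3.7
```

```bash
python3 -c "
from hk import *
hk()"
```

```text
t 25.75 tcp [ 0.5417 -0.0686  0.0598] imager [-0.0831 -0.0242  0.0598] yaw 100.34 open 0.0852 F [-5.3 -3.3  3.8] j [ 31.  25. -33. 102.  16.  58.   2.]
side knob th 0.038 15 [-0.0228 -0.0114  0.0902]
   bar th [-0.061  0.089  0.239] 39
   lid 0.914
scene knob th None 0 
   bar th None 0
   lid 0.935
wrist knob th 0.033 669 [-0.0222 -0.013   0.093 ]
   bar th [-0.041  0.08   0.232] 2506
```

It's at about 0.03–0.05 rad with 5 N of resistance. I'll press a little further to make sure it reaches the stop.

Request:
apply_moves(
  rows=[
    {"dx": 0, "dy": 0.05, "dz": 0, "roll": 0, "fingers": -1},
    {"dx": 0, "dy": 0.05, "dz": 0, "roll": 0, "fingers": -1},
    {"dx": 0, "dy": 0.04, "dz": 0, "roll": 0, "fingers": -1},
    {"dx": 0, "dy": 0, "dz": 0, "roll": 0, "fingers": -1},
    {"dx": 0, "dy": 0, "dz": 0, "roll": 0, "fingers": -1},
    {"dx": 0, "dy": 0, "dz": 0, "roll": 0, "fingers": -1},
    {"dx": 0, "dy": 0, "dz": 0, "roll": 0, "fingers": -1},
    {"dx": 0, "dy": 0, "dz": 0, "roll": 0, "fingers": -1},
  ],
)

```text
time: 26.9
eef_pos: [0.5437, -0.0699, 0.0588]
tcp_rot: [[-0.177, 0.984, -0.007], [0.984, 0.177, -0.003], [-0.002, -0.007, -1.0]]
force: [-11.7, -8.8, 4.4]
opening: 0.0854
gripper_force: 6.8
```

```bash
python3 -c "
from hk import *
hk()"
```

```text
t 26.9 tcp [ 0.5437 -0.0699  0.0588] imager [-0.0814 -0.0258  0.0588] yaw 100.22 open 0.0854 F [-11.7  -8.8   4.4] j [ 30.  25. -33. 101.  16.  59.   2.]
side knob th 0.038 15 [-0.0239 -0.0115  0.0899]
   bar th [-0.059  0.095  0.189] 34
   lid 0.913
scene knob th None 0 
   bar th None 0
   lid 0.934
wrist knob th 0.035 756 [-0.0228 -0.0125  0.0923]
   bar th [-0.045  0.079  0.233] 2570
```

Request:
apply_moves(
  rows=[
    {"dx": 0, "dy": -0.4, "dz": 0, "roll": 0, "fingers": -1},
    {"dx": 0, "dy": -1, "dz": 0, "roll": 0, "fingers": -1},
    {"dx": 0, "dy": -1, "dz": 0, "roll": 0, "fingers": -1},
    {"dx": 0, "dy": 0, "dz": -1, "roll": 0, "fingers": -1},
    {"dx": 0, "dy": 0, "dz": -1, "roll": 0, "fingers": -1},
    {"dx": 0, "dy": 0, "dz": -1, "roll": 0, "fingers": -1},
    {"dx": 0, "dy": 0, "dz": 0, "roll": 0, "fingers": -1},
    {"dx": 0, "dy": 0, "dz": 0, "roll": 0, "fingers": -1},
  ],
)

```text
time: 28.05
eef_pos: [0.476, -0.0795, 0.1497]
tcp_rot: [[-0.181, 0.983, 0.0], [0.983, 0.181, 0.0], [0.0, 0.0, -1.0]]
force: [-0.3, 0.5, 0.3]
opening: 0.0854
gripper_force: 0.0
```

Run:
```python
from hk import *
from rec import rec
hk();rec('pics/w7.png')
p,d=read_camera('wrist');L=im(cloud('wrist',d))
m=(d>0)&(abs(L[...,0]+.02)<.04)&(L[...,2]>.0655)&(L[...,2]<.0735)
for a in np.arange(-.05,.05,.012):
    q=L[m&(L[...,1]>a)&(L[...,1]<a+.012)]
    if len(q)>5: print('bar y',a.round(3),'x mid',np.percentile(q[:,0],[5,95]).mean().round(4),np.percentile(q[:,0],[5,95]).round(4))
```

```text
t 28.05 tcp [ 0.476  -0.0795  0.1497] imager [-0.1497 -0.0231  0.1497] yaw 100.43 open 0.0854 F [-0.3  0.5  0.3] j [ 38.  11. -36. 106.   7.  66.  10.]
side knob th 0.043 20 [-0.0233 -0.012   0.0902]
   bar th [-0.057  0.051  0.179] 36
   lid 0.914
scene knob th None 0 
   bar th None 0
   lid 0.934
wrist knob th 0.076 402 [-0.0248 -0.0144  0.092 ]
   bar th [-0.036  0.087  0.244] 975
t 28.2 tcp [ 0.4756 -0.0796  0.1491] imager [-0.1501 -0.0231  0.1491] yaw 100.42 open 0.0855 F [ 0.   0.1 -1. ] j [ 38.  11. -36. 106.   7.  66.  10.]
x -0.06 y [-0.0313  0.0301] z50 0.0562 1092
x -0.04 y [-0.0383  0.0401] z50 0.0684 3102
x -0.02 y [-0.0369  0.0386] z50 0.0605 1138
x 0.0 y [-0.0297  0.0308] z50 0.0598 1574
x 0.02 y [-0.0308  0.0301] z50 0.0599 2263
x 0.04 y [-0.0322  0.031 ] z50 0.0591 1016
x 0.06 y [-0.0321  0.026 ] z50 0.0554 298
centre strip x [-0.0452  0.0535]
fin [ 0.0041 -0.006   0.0924] 747
bar y -0.05 x mid -0.0232 [-0.0286 -0.0178]
bar y -0.038 x mid -0.0232 [-0.0287 -0.0177]
bar y -0.026 x mid -0.0243 [-0.0288 -0.0198]
bar y -0.014 x mid -0.0232 [-0.0288 -0.0177]
bar y -0.002 x mid -0.0231 [-0.0286 -0.0176]
bar y 0.01 x mid -0.023 [-0.0286 -0.0175]
bar y 0.022 x mid -0.0232 [-0.0287 -0.0177]
bar y 0.034 x mid -0.0232 [-0.0286 -0.0177]
bar y 0.046 x mid -0.0234 [-0.0325 -0.0143]
```

View pics/w7.png

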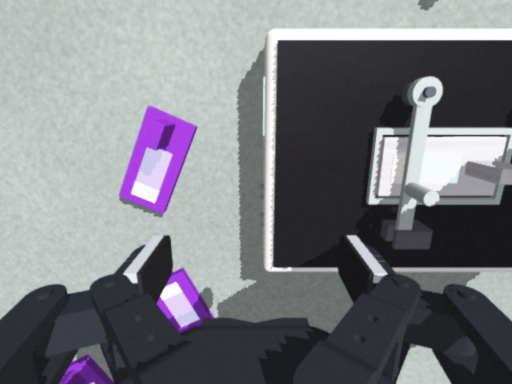

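The bar lies exactly along imager y (mid-line constant to 0.3 mm, so the hook angle is about 0) with its end in the catch at (405,235). The carrier is flat inside the kerbs, the lid reads about 0.93 rad, and the arm is clear, so I'm handing in.

```bash
python3 -c "
from rig import order
print(order.hand_in())"
```

```text
the job is handed in; nothing more can be done
None
```

The job is handed in, but no verdict came back. By my last measurements the lid stands at about 53° (0.93 rad), the carrier lies flat in the recess with its fin at the hinge end, the hook is home in its catch, and the arm touches nothing.

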